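# Unlock the key valet and slide its cover on to the next station

### The job

Uncover the key in the valet on the sideboard: twist the black spring-return knob clockwise until it meets its stop and the red cover springs free, without forcing the knob any further, and let go so that it springs back. Then slide the cover along its rails to the next station only, so that it clicks in over the middle well without ever running past that station, and leave it there, disturbing nothing else on the sideboard or in the wells.

Things in the scene. Friction and masses are not known exactly. Their poses are not given: they have to be found in the camera images.
- valet: Fixed wooden key valet, 272 mm wide (y), rim 90 mm high, origin at the underside. Three open wells 80 mm wide in a row along y, centres at x +36, y -85, 0, +85 mm. Before them (-x) a control face 90 mm long slopes down to the front lip, 0.4 rad (23 deg) from level, facing up and to -x. Two dark rails run along y beside the wells, 12 mm above the rim; white dots mark the three stations.
- cover (a joint): Travel (m) of the red cover on its rails, to the valet's +y. 0 = locked over the -y well (the key's), immovable; 0.085 = next station (middle well), a detent that draws it in from about 4 mm, between two bumps 7 mm before and after it (about 3 N to pass); 0.17 = last station. Unlocked, a spring throws it out by 12 to 25 mm; then it slides freely (about 1 N).
- cover_grip (a point): Point inside the white upright fin on the cover, 18 mm below the fin's top, moving with the cover; axes as the valet's. The fin is 64 mm long (x), 16 mm thick (y, the sliding direction) and stands 46 mm above the red plate, whose top is 28 mm below this point. The plate is 116 x 84 mm.
- knob (a joint): Turn (rad) of the black spring-return knob on the sloped face, in front of the key's well: 0 at rest, growing clockwise as one looks onto it. A weak spring (0.03 to 0.08 N m) brings it back to 0 when let go. It turns easily until it meets a firm stop somewhere between 0.45 and 1.05 rad, different each time and not to be seen.
- knob_grip (a point): Point on the knob's axis inside its bar grip, 13 mm below the bar's top, 34 mm off the sloped face; turns with the knob. z = the knob's axis, out of the face; x = along the bar. The bar is 56 mm long (x), 16 mm thick (y), 36 mm high, on a disc 48 mm wide 23 mm below this point; at rest the bar points straight up the slope.
- collar (a joint): Turn (rad) of the brass collar, 74 mm wide, at the knob's foot: the knob's sprung stop. 0 at rest. From the stop on, the knob drags it clockwise against a stiffer spring: a jump of 0.08 N m, then 0.6 N m per rad. About 0.11 rad of it draws the bolt and the cover springs out, and stays out. More than 0.4 rad is forcing the knob and damages the lock.
- key: Key with a blue round head, 72 mm long, lying in the -y well under the cover; leave it where it is.
- case: Grey spectacles case, 100 x 50 x 35 mm, in the +y well; leave it where it is.
- bowl: Blue ceramic bowl, 120 mm wide, 50 high, bystander on the sideboard; origin at its underside
- mug: Terracotta mug, 80 mm wide, 90 high, bystander on the sideboard; origin at its underside
- candle: Amber candle jar, 72 mm wide, 90 high, bystander on the sideboard; origin at its underside
- spray: Green bottle, 56 mm wide, 150 high, bystander on the sideboard; origin at its underside
- brush: Clothes brush, 180 mm long, lying flat, bystander on the sideboard

How it is judged:
On the way, in this order (a step that is already met when the one before it is completed fails the run):
1. the knob is turned to its stop and the cover springs free (value of joint knob above 0.45 rad and value of joint collar above 0.05 rad and value of joint cover above 0.009 m), for 0.05 s.
2. the knob is let go and has sprung back, the cover still unlocked and short of the next station (value of joint knob below 0.1 rad and value of joint cover between 0.009 and 0.07 m), for 0.1 s.
3. the cover is in the next station (value of joint cover between 0.081 and 0.089 m), for 0.2 s.
At the end, for the whole second after the job is handed in: The cover rests in the next station (0.085 m, within 4 mm), the knob is back at rest (below 0.1 rad) and the collar too (below 0.05 rad) (all of step 3 and value of joint knob below 0.1 rad and value of joint collar below 0.05 rad and velocity of joint cover below 0.01 m/s); the robot touches nothing.
It fails at once if the knob is forced beyond its stop (collar turned more than 0.4 rad) (value of joint collar above 0.4 rad).
It fails at once if the cover runs past the next station by more than 20 mm (value of joint cover above 0.105 m).
It fails at once if something else is displaced by more than 30 mm (distance of any of bowl, mug, candle, spray, brush, key, case from where it was at the start of the episode above 0.03 m).
It also fails if it takes over 61 s, if anything falls off the work surface, if the arm or the gripper's body presses on something with over 40 N, if the wrist force passes 120 N, or if a joint passes its speed limit or range.

### The arm

A 6-joint arm with a two-finger parallel gripper is mounted at the origin on the work surface. World frame = base frame: x ahead of the robot, y to its left, z up, the work surface at z = 0. Lengths are in m, angles in rad, forces in N, time in s.
With the tool pointing down it reaches from about 0.35 to 0.775 m from the base axis. Payload 5.5 kg.
Tool frame: the origin (TCP) lies midway between the tips of the shut fingers; the grasp point (between the pads) lies 19 mm behind it (env.hold_point_z is the distance from the TCP to the grasp point, in m); z points along the fingers, y is the line along which they close (so a half turn about z gives the same grasp; the last joint's range is limited). The gripper opens to 85 mm and grips with 20 to 120 N. Pads are 22 mm wide; open, the fingers measure 114 mm over their backs; the gripper's body (76 mm by 85 mm) begins 54 mm behind the grasp point. The pads swing forward as they close: fully open they stand 13 mm farther back than shut.
Start: joints at [0.964, 0.313, 0.046, 1.304, 0, 1.431], TCP at [0.259, 0.514, 0.231] pointing down, gripper open.
Joint ranges: [-2.76, 2.76], [-0.86, 1.69], [-1.03, 1.26], [-2.2, 2.34], [-1.47, 1.5], [-3.14, 3.14]. Speed limits (rad/s): [2.57, 2.57, 3.14, 3.14, 3.14, 3.14].

### API

Orientations are given as a unit quaternion [w, x, y, z].
In Python, from workcell import env, read_camera gives the robot as it stands. The module is installed in compiled form; this text tells all that it offers.
- The arm moves only by the tool carry_out, never from a script. Its argument "moves" is a list of rows, each an object of numbers: "tx", "ty", "tz": the shift along the world's x, y, z in cm; "wx", "wy", "wz": the turn, a rotation vector about the world's x, y, z in rad; "claw": the closure, from -1 (fully open) to 1 (shut). A call has 1 to 8 rows; each row shifts and turns the commanded pose from where the row before left it; what a row does not reach is not made up. A row lasts 1/8 s, in which the tool goes at most 62.5 mm and 10.7 degrees, less where a joint would pass 70% of its speed; a pose out of reach is approached as far as the arm can. A call is refused whole if a number of a shift passes 6.25 or a number of a turn 0.188, either way. A call with a gripper value outside its range is refused whole. The fingers move at their own pace and stop on an object; "newtons" is the grip in N (left out, the last holds). Time passes only in rows, so rows that do not move let the fingers close. It gives the time, the measured TCP pose, the force, the opening and the grip force at its end, in the units of the state.
- env.get_state(): the state, without advancing time (a new reading comes with each control period).
- read_camera(name): name is "scene" or "side" or "wrist"; returns a dict with "image" (480x640x3 uint8, blue, green, red), "z_map" (480x640 float32, m along the optical axis (not along the pixel's ray), 0 where there is no reading), "fx", "fy", "cx", "cy" (pixels), "camera_from_world" (4x4, takes a point from world to camera coordinates); the wrist camera has in their place "hand_eye" (4x4, takes a point from camera to tool coordinates, whose origin is the TCP and whose axes are the flange's). Camera axes: x right, y down, z forward; pixel columns grow to the right and rows downward; lengths in m; the calibration is good to about 2 mm. A picture is of the moment at which its call begins: read the wrist's pose just before it.
- env.hand_in(): hands the job in; it is judged then, once.
The state is a dict: "clock": time; "joint_pos": joint angles; "qvel": joint speeds; "tau": joint torques, N m; "tcp_pos": TCP position; "orientation": TCP orientation; "wrist_force": force on the tool from outside, world axes, zero at the start; "ft_torque": the same for the moment, N m; "finger_gap": finger opening in m; "grip_force": force on a finger pad.
Only numpy, scipy, OpenCV 4.12 (cv2) and the standard library are available. Lean on these libraries where they do the work, as an engineer would, in place of code of your own. Each camera call takes 0.05 s, during which the arm holds its last target. There are 200 camera calls.

## Working session

There is one attempt and no reset: what is moved stays moved. The work goes in short steps, Python scripts to look and compute and a tool call to move; the robot and the scene stay as the last step left them, time stands still between calls to the robot, and variables do not carry over. Pictures are saved under pics/ and viewed, at most 10 in all, crops included, and the job is handed in when it is done.

Besides the shell and the picture viewer there is one more tool, called after "Emit:" as name([rows], argument=value, ...), one row to a line, values as JSON. carry_out: Moves the arm, as the interface text tells. Its arguments: {"type":"object","properties":{"moves":{"type":"array","items":{"type":"object","properties":{"tx":{"type":"number"},"ty":{"type":"number"},"tz":{"type":"number"},"wx":{"type":"number"},"wy":{"type":"number"},"wz":{"type":"number"},"claw":{"type":"number"}}}},"newtons":{"type":"number"}},"required":["moves"]}

```bash
mkdir -p pics; ls
python3 - <<'E'
from workcell import env, read_camera
import cv2,numpy as np
s=env.get_state(); print({k:np.round(v,3).tolist() for k,v in s.items()})
for n in ("scene","side"):
    c=read_camera(n); cv2.imwrite(f"pics/{n}0.png",c["image"]); np.savez(f"pics/{n}0.npz",**c)
    T=c["camera_from_world"]; print(n,c["fx"],c["cx"],c["cy"],np.round(np.linalg.inv(T),3).tolist())
E
```

```text
pics
{'clock': 0.0, 'joint_pos': [0.964, 0.314, 0.045, 1.304, -0.0, 1.431], 'qvel': [-0.002, -0.0, 0.0, 0.001, 0.001, -0.001], 'tau': [-0.001, -48.063, 29.853, 0.019, -0.0, -0.0], 'tcp_pos': [0.258, 0.513, 0.23], 'orientation': [-0.0, 0.231, 0.973, -0.001], 'wrist_force': [-0.135, 0.032, 0.596], 'ft_torque': [0.001, -0.018, -0.017], 'grip_force': 0.0, 'finger_gap': 0.086}
scene 469.01614209961383 318.0896148834064 242.99504418933142 [[-0.177, 0.644, -0.745, 1.325], [0.984, 0.13, -0.122, 0.139], [0.018, -0.754, -0.656, 0.854], [0.0, 0.0, 0.0, 1.0]]
side 532.7688121430704 320.205747881405 233.8072053901558 [[0.969, -0.131, 0.209, 0.173], [-0.246, -0.59, 0.769, -1.158], [0.023, -0.797, -0.604, 1.02], [0.0, 0.0, 0.0, 1.0]]
```

View pics/scene0.png

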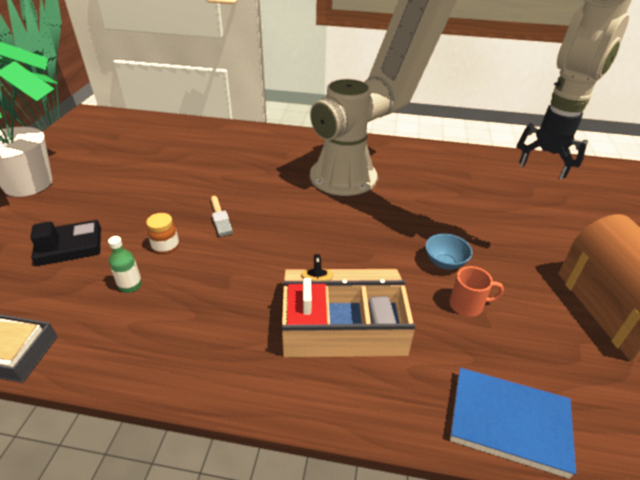

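View pics/side0.png

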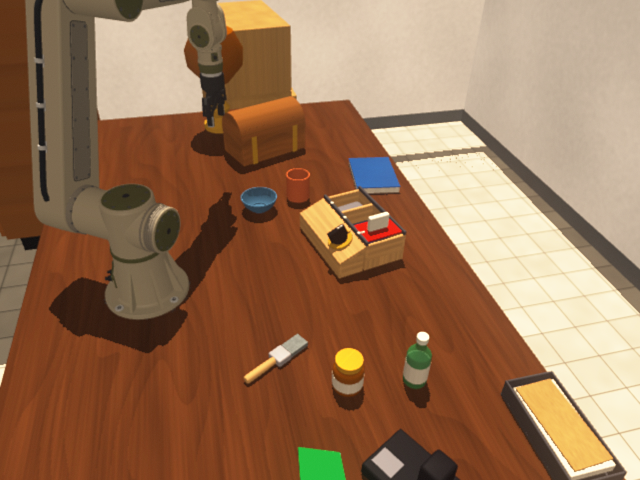

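The scene view shows the valet around (347,312), the red cover with its white fin at (306,297) and the black knob at (318,266). The side view shows the knob at (338,236) and the fin at (379,223). Next I'll measure them from both views.

```bash
cat > h.py <<'E'
import cv2,numpy as np
def cloud(c):
    z=c["z_map"]; v,u=np.mgrid[:480,:640]
    P=np.stack([(u-c["cx"])/c["fx"]*z,(v-c["cy"])/c["fy"]*z,z,np.ones_like(z)],-1)
    return P
def masks(im):
    h=cv2.cvtColor(im,cv2.COLOR_BGR2HSV); H,S,V=h[...,0].astype(int),h[...,1],h[...,2]
    return dict(red=((H<4)|(H>176))&(S>200)&(V>120), white=(S<60)&(V>150), black=(V<50), brass=(H>17)&(H<30)&(S>150)&(V>120))
def ray_plane(c,uv,z):
    T=np.linalg.inv(c["camera_from_world"]); d=T[:3,:3]@[(uv[0]-c["cx"])/c["fx"],(uv[1]-c["cy"])/c["fy"],1]
    return T[:3,3]+d*(z-T[2,3])/d[2]
E
python3 - <<'E'
from h import *
for n,roi in (("scene",(275,245,420,360)),("side",(295,185,410,280))):
    c=dict(np.load(f"pics/{n}0.npz")); P=cloud(c)@np.linalg.inv(c["camera_from_world"]).T
    M=masks(c["image"]); R=np.zeros((480,640),bool); R[roi[1]:roi[3],roi[0]:roi[2]]=1; R&=c["z_map"]>0
    for k,m in M.items():
        m=m&R
        if k=="black": # separate knob: largest comps
            pass
        nn,l,st,ce=cv2.connectedComponentsWithStats(m.astype(np.uint8))
        for i in range(1,nn):
            if st[i,4]<25: continue
            p=P[l==i][:,:3]
            q=p[p[:,2]>np.percentile(p[:,2],40)] 
            (a,b),(w,h),an=cv2.minAreaRect(p[:,:2].astype(np.float32))
            print(n,k,st[i].tolist(),"med",np.round(np.median(p,0),3),"zpct",np.round(np.percentile(p[:,2],[5,50,95]),3),"rect",np.round([a,b,w,h,an],3))
    a=c["image"][roi[1]:roi[3],roi[0]:roi[2]]; cv2.imwrite(f"pics/{n}crop.png",cv2.resize(a,None,fx=5,fy=5,interpolation=cv2.INTER_CUBIC))
E
```

```text
scene red [288, 284, 38, 39, 833] med [0.668 0.019 0.099] zpct [0.096 0.099 0.101] rect [6.6300e-01 8.0000e-03 1.1200e-01 7.8000e-02 1.2941e+01]
scene white [303, 278, 9, 35, 224] med [0.679 0.012 0.143] zpct [0.109 0.143 0.146] rect [6.4800e-01 7.0000e-03 9.9000e-02 1.8000e-02 1.1592e+01]
scene white [371, 297, 25, 27, 507] med [0.627 0.172 0.068] zpct [0.066 0.068 0.072] rect [ 0.638  0.175  0.107  0.045 12.653]
scene black [308, 260, 18, 16, 128] med [0.565 0.013 0.1  ] zpct [0.082 0.1   0.121] rect [5.6000e-01 1.0000e-02 4.2000e-02 3.3000e-02 8.5746e+01]
scene brass [302, 270, 30, 10, 114] med [0.57  0.026 0.087] zpct [0.077 0.087 0.093] rect [ 0.561  0.012  0.051  0.068 11.493]
side red [355, 219, 47, 23, 369] med [ 0.655 -0.015  0.099] zpct [0.096 0.099 0.103] rect [6.5900e-01 4.0000e-03 1.1900e-01 9.4000e-02 1.3227e+01]
side white [339, 202, 22, 9, 90] med [0.631 0.177 0.069] zpct [0.065 0.069 0.073] rect [ 0.614  0.166  0.114  0.046 34.397]
side white [369, 212, 20, 7, 63] med [0.663 0.007 0.145] zpct [0.141 0.145 0.149] rect [6.620e-01 6.000e-03 6.200e-02 1.900e-02 1.334e+01]
side black [329, 227, 18, 17, 191] med [ 0.542 -0.     0.095] zpct [0.078 0.095 0.113] rect [ 5.410e-01 -4.000e-03  5.400e-02  2.200e-02  9.916e+00]
side brass [336, 232, 17, 17, 93] med [ 0.564 -0.015  0.083] zpct [0.07  0.083 0.092] rect [ 5.6500e-01 -1.0000e-02  6.7000e-02  2.5000e-02  3.4302e+01]
```

View pics/scenecrop.png

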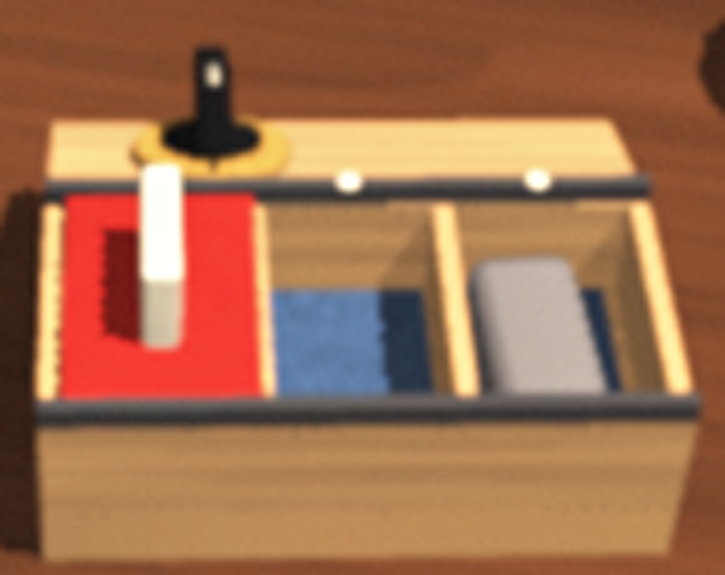

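View pics/sidecrop.png

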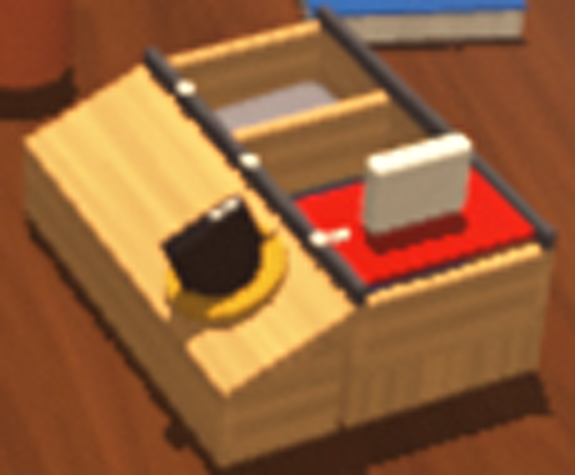

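The crops show the black bar pointing up the slope on a brass collar, and the cover locked over the -y well. White station dots are visible on the near rail. I'll work out the valet's yaw and the knob pose from these.

Run:
```python
from h import *
C={n:dict(np.load(f"pics/{n}0.npz")) for n in("scene","side")}
d=[ray_plane(C["scene"],(275+a/5,245+b/5),.104) for a,b in((348,181),(538,181))]
print("dots scene",np.round(d,3),"yaw",np.degrees(np.arctan2(-(d[1]-d[0])[0],(d[1]-d[0])[1])))
d=[ray_plane(C["side"],(295+a/5,185+b/5),.104) for a,b in((318,238),(250,160),(186,88))]
print("dots side",np.round(d,3),"yaw",np.degrees(np.arctan2(-(d[2]-d[0])[0],(d[2]-d[0])[1])))
psi=np.radians(13.); Rv=np.array([[np.cos(psi),-np.sin(psi),0],[np.sin(psi),np.cos(psi),0],[0,0,1]])
a=.4; Rs=Rv@np.array([[np.cos(a),0,-np.sin(a)],[0,1,0],[np.sin(a),0,np.cos(a)]])
O=np.array([.662,.006,0])
for n,roi in (("scene",(300,250,335,285)),("side",(322,220,355,255))):
    c=C[n];P=cloud(c)@np.linalg.inv(c["camera_from_world"]).T;M=masks(c["image"])
    R=np.zeros((480,640),bool); R[roi[1]:roi[3],roi[0]:roi[2]]=1; R&=c["z_map"]>0
    for k in("black","brass"):
        p=(P[M[k]&R][:,:3]-O)@Rs
        print(n,k,len(p),np.round(np.percentile(p,[2,10,50,90,98],axis=0),3).tolist())
    wood=(P[R&~M["black"]&~M["brass"]][:,:3]-O)@Rs; print("face n",np.round(np.percentile(wood[:,2],[10,30,50,70]),3))
    p=(P[M["black"]&R][:,:3]-O)@Rs
    t=p[p[:,2]>p[:,2].max()-.008]; print("top",len(t),np.round(np.percentile(t,[2,50,98],axis=0),3).tolist())
c=C["scene"]
from workcell import env, read_camera
w=read_camera("wrist"); print(np.round(w["hand_eye"],3).tolist(),w["fx"])
```

```text
dots scene [[0.59  0.081 0.104]
 [0.573 0.164 0.104]] yaw 11.224299241239892
dots side [[ 0.6   -0.009  0.104]
 [ 0.583  0.073  0.104]
 [ 0.566  0.156  0.104]] yaw 11.42443435779577
scene black 139 [[-0.081, 0.011, 0.118], [-0.07, 0.016, 0.118], [-0.043, 0.028, 0.128], [-0.039, 0.038, 0.15], [-0.037, 0.046, 0.154]]
scene brass 114 [[-0.078, -0.003, 0.11], [-0.068, 0.002, 0.113], [-0.045, 0.039, 0.115], [-0.033, 0.058, 0.116], [-0.03, 0.062, 0.117]]
face n [0.085 0.095 0.105 0.113]
top 24 [[-0.084, 0.023, 0.147], [-0.051, 0.027, 0.152], [-0.036, 0.033, 0.154]]
side black 191 [[-0.095, 0.009, 0.115], [-0.091, 0.015, 0.119], [-0.073, 0.022, 0.134], [-0.053, 0.025, 0.151], [-0.048, 0.027, 0.155]]
side brass 146 [[-0.11, -0.01, 0.105], [-0.101, -0.005, 0.108], [-0.068, 0.007, 0.115], [-0.037, 0.052, 0.118], [-0.029, 0.09, 0.12]]
face n [0.101 0.106 0.108 0.111]
top 20 [[-0.094, 0.019, 0.151], [-0.078, 0.022, 0.153], [-0.05, 0.029, 0.157]]
[[0.001, -0.947, -0.321, 0.083], [1.0, 0.001, 0.001, -0.0], [-0.0, -0.321, 0.947, -0.142], [0.0, 0.0, 0.0, 1.0]] 343.9622647835711
```

```bash
cat >> h.py <<'E'
from scipy.spatial.transform import Rotation as Ro
psi=np.radians(11.3); a=.4
Rv=Ro.from_euler('z',psi).as_matrix(); Rs=Rv@Ro.from_euler('y',-a).as_matrix()  # cols: up slope, valet y, normal
def tcp_R(ybar,n): # tool axes for closing dir ybar, tool z=-n
    z=-n; return np.stack([np.cross(ybar,z),ybar,z],1)
def Rcur(s): q=np.array(s["orientation"]); return Ro.from_quat(q[[1,2,3,0]])
def delta(s,p,R):
    r=(Ro.from_matrix(R)*Rcur(s).inv()).as_rotvec(); return np.round((p-np.array(s["tcp_pos"]))*100,2),np.round(r,3)
E
python3 - <<'E'
from h import *; from workcell import env
K=np.array([.662,.006,0])+Ro.from_euler('z',np.radians(13)).as_matrix()@Ro.from_euler('y',-.4).as_matrix()@[-.066,.026,.140]
n=Rs[:,2]; print(K,n); s=env.get_state()
print(delta(s,K+.12*n,tcp_R(Rs[:,1],n)))
E
```

```text
[0.54379803 0.00539483 0.10324693] [-0.38186933 -0.07630502  0.92106099]
(array([ 23.94, -51.69,  -1.68]), array([-0.053, -0.404,  0.655]))
```

Emit:
carry_out([
  {"tx": 2.4, "ty": -5.1, "tz": 0, "wx": -0.006, "wy": -0.045, "wz": 0.073, "claw": -1},
  {"tx": 2.7, "ty": -5.8, "tz": 0, "wx": -0.006, "wy": -0.045, "wz": 0.073},
  {"tx": 2.7, "ty": -5.8, "tz": 0, "wx": -0.006, "wy": -0.045, "wz": 0.073},
  {"tx": 2.7, "ty": -5.8, "tz": 0, "wx": -0.006, "wy": -0.045, "wz": 0.073},
  {"tx": 2.7, "ty": -5.8, "tz": 0, "wx": -0.006, "wy": -0.045, "wz": 0.073},
  {"tx": 2.7, "ty": -5.8, "tz": -0.4, "wx": -0.006, "wy": -0.045, "wz": 0.073},
  {"tx": 2.7, "ty": -5.8, "tz": -0.4, "wx": -0.006, "wy": -0.045, "wz": 0.073},
  {"tx": 2.7, "ty": -5.8, "tz": -0.4, "wx": -0.006, "wy": -0.045, "wz": 0.073},
])

```text
invalid input at $.moves[1]: expected keys tx, ty, tz, wx, wy, wz, claw
```

Emit:
carry_out([
  {"tx": 2.6, "ty": -6.0, "tz": -0.4, "wx": -0.005, "wy": -0.044, "wz": 0.071},
  {},
  {},
])

```text
invalid input at $.moves[0]: expected keys tx, ty, tz, wx, wy, wz, claw
```

```bash
cat >> h.py <<'E'
def wrist_T(s,w): # world from camera
    T=np.eye(4); T[:3,:3]=Rcur(s).as_matrix(); T[:3,3]=s["tcp_pos"]; return T@w["hand_eye"]
E
python3 - <<'E'
from h import *; from workcell import env,read_camera
s=env.get_state(); w=read_camera("wrist"); cv2.imwrite("pics/w1.png",w["image"])
print(s["clock"],np.round(s["joint_pos"],2),np.round(s["tcp_pos"],3),np.round(s["wrist_force"],2),np.round(s["ft_torque"],3))
np.savez("pics/w1.npz",T=wrist_T(s,w),**w)
E
```

```text
0.15 [0.96 0.31 0.05 1.3  0.   1.43] [0.259 0.513 0.231] [ 0.27  0.33 -0.14] [ 0.002  0.01  -0.017]
```

View pics/w1.png

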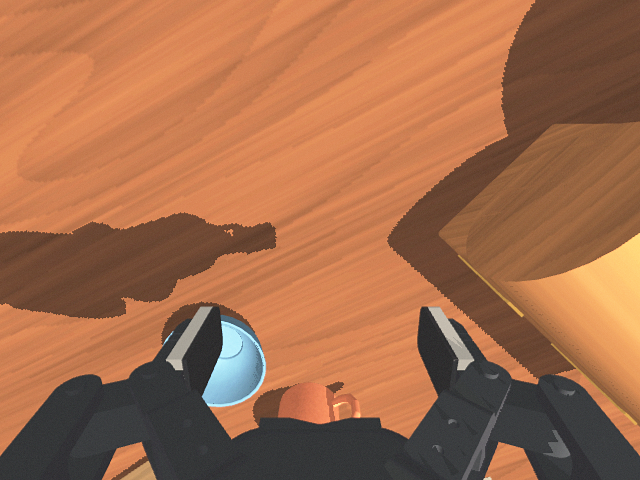

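All keys are required in every row, so nothing moved. This wrist picture still shows the start pose: the fingers, with the bowl at (230,365). I'll resend with full rows.

Emit:
carry_out([
  {"tx": 2.4, "ty": -5.1, "tz": 0, "wx": -0.006, "wy": -0.045, "wz": 0.073, "claw": -1},
  {"tx": 2.7, "ty": -5.6, "tz": 0, "wx": -0.006, "wy": -0.045, "wz": 0.073, "claw": -1},
  {"tx": 2.7, "ty": -5.6, "tz": 0, "wx": -0.006, "wy": -0.045, "wz": 0.073, "claw": -1},
  {"tx": 2.7, "ty": -5.6, "tz": 0, "wx": -0.006, "wy": -0.045, "wz": 0.073, "claw": -1},
  {"tx": 2.7, "ty": -5.6, "tz": 0, "wx": -0.006, "wy": -0.045, "wz": 0.073, "claw": -1},
  {"tx": 2.7, "ty": -5.6, "tz": -0.4, "wx": -0.006, "wy": -0.045, "wz": 0.073, "claw": -1},
  {"tx": 2.7, "ty": -5.6, "tz": -0.4, "wx": -0.006, "wy": -0.045, "wz": 0.073, "claw": -1},
  {"tx": 2.7, "ty": -5.6, "tz": -0.4, "wx": -0.006, "wy": -0.045, "wz": 0.073, "claw": -1},
])

```text
clock: 1.2
tcp_pos: [0.4722, 0.0688, 0.2197]
orientation: [0.179, -0.062, 0.982, 0.018]
wrist_force: [1.0, 0.3, -0.1]
finger_gap: 0.0856
grip_force: 0.0
```

Emit:
carry_out([
  {"tx": 2.6, "ty": -5.6, "tz": -0.4, "wx": -0.005, "wy": -0.044, "wz": 0.071, "claw": -1},
  {"tx": 0, "ty": -1.8, "tz": 0, "wx": 0, "wy": 0, "wz": 0, "claw": -1},
  {"tx": 0, "ty": 0, "tz": 0, "wx": 0, "wy": 0, "wz": 0, "claw": -1},
])

```text
clock: 1.58
tcp_pos: [0.4976, -0.0051, 0.215]
orientation: [0.197, -0.095, 0.976, 0.02]
wrist_force: [-0.1, -0.1, -0.6]
finger_gap: 0.0853
grip_force: 0.0
```

Run:
```python
from h import *; from workcell import env,read_camera
s=env.get_state(); w=read_camera("wrist"); cv2.imwrite("pics/w2.png",w["image"])
print(s["clock"],np.round(s["joint_pos"],2),np.round(s["tcp_pos"],3),np.round(s["wrist_force"],2),np.round(s["ft_torque"],3))
np.savez("pics/w2.npz",T=wrist_T(s,w),**w)
```

```text
1.575 [-0.28 -0.13 -0.57  0.77  0.18 -0.44] [ 0.498 -0.005  0.215] [-0.07 -0.07 -0.61] [-0.065  0.4    0.017]
```

View pics/w2.png

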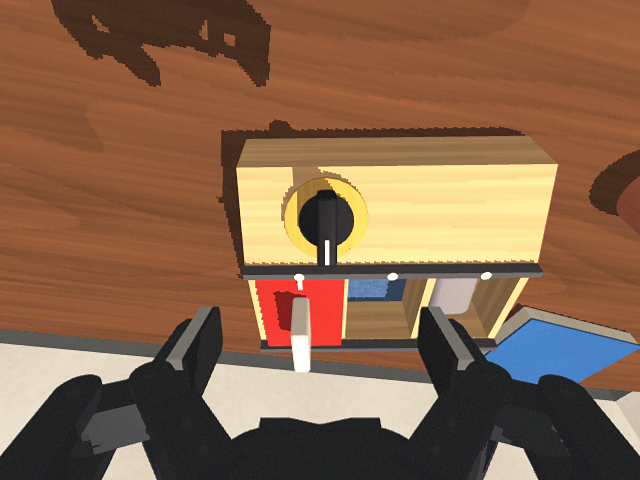

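The wrist view shows the knob's bar from (327,190) to (327,265), the collar ring centred near (326,218), and dots at (299,277), (392,276) and (486,275). I'll now measure the knob precisely.

Run:
```python
from h import *
w=dict(np.load("pics/w2.npz")); T=w["T"]; P=(cloud(w)@T.T)[...,:3]
def ray(uv,nrm,d):
    r=T[:3,:3]@[(uv[0]-w["cx"])/w["fx"],(uv[1]-w["cy"])/w["fy"],1]; return T[:3,3]+r*(d-nrm@T[:3,3])/(nrm@r)
ez=np.array([0,0,1.]); ds=[ray(u,ez,.104) for u in((299,277),(392,276),(486,275))]; v=ds[2]-ds[0]
print("dots",np.round(ds,4).tolist(),"yaw",np.degrees(np.arctan2(-v[0],v[1])),np.linalg.norm(v))
n=Rs[:,2]; M=masks(w["image"])
R=np.zeros((480,640),bool); R[170:275,275:380]=1; R&=w["z_map"]>0
wood=R.copy(); wood[:]=0; wood[175:255,390:530]=1; pw=P[wood&(w["z_map"]>0)]
A=np.c_[pw[:,:2],np.ones(len(pw))]; co=np.linalg.lstsq(A,pw[:,2],rcond=None)[0]; nn=np.array([-co[0],-co[1],1]); nn/=np.linalg.norm(nn)
f=np.median(pw@n); print("face normal fit",nn.round(3),"model",n.round(3),"face d",f)
m=M["black"]|M["white"]
pb=P[R&m]@Rs; print("heights",np.round(np.percentile(pb[:,2]-f,[5,25,50,75,95]),4))
R2=R.copy();R2[262:]=0
top=P[R&m&((P@n-f)>.040)&((P@n-f)<.055)]@Rs; print("top",len(top),np.round(np.percentile(top,[1,5,50,95,99],axis=0),4).tolist(), cv2.minAreaRect(top[:,:2].astype(np.float32)))
br=(M["brass"]&R).astype(np.uint8)
ring=P[R&((P@n-f)>.004)&((P@n-f)<.02)]@Rs; print("disc/collar",len(ring),cv2.minEnclosingCircle(ring[:,:2].astype(np.float32)),np.median(ring[:,2])-f)
wh=P[255:375,285:316][ (M["white"]&(w["z_map"]>0))[255:375,285:316] ]@Rv; wh=wh[wh[:,2]>.135]; print("fin top",len(wh),np.round(np.percentile(wh,[2,50,98],axis=0),4).tolist(), cv2.minAreaRect(wh[:,:2].astype(np.float32)))
rd=P[(M["red"]&(w["z_map"]>0))]@Rv; print("red",np.round(np.percentile(rd,[1,50,99],axis=0),4).tolist())
```

```text
dots [[0.5983, -0.0039, 0.104], [0.581, 0.0779, 0.104], [0.5636, 0.1602, 0.104]] yaw 11.930035027097766 0.1677764650059808
face normal fit [-0.381 -0.079  0.921] model [-0.382 -0.076  0.921] face d -0.145449267852079
heights [0.0102 0.0111 0.0308 0.0461 0.0473]
top 703 [[0.5006, -0.1052, -0.1039], [0.5013, -0.1051, -0.1017], [0.5276, -0.1006, -0.0993], [0.5519, -0.0899, -0.0978], [0.5545, -0.0896, -0.0972]] ((0.5281619429588318, -0.09753182530403137), (0.055713314563035965, 0.015596353448927402), 0.5086573362350464)
disc/collar 4687 ((0.5478165149688721, -0.09576041996479034), 0.05631221830844879) 0.007991751987910967
fin top 730 [[0.6186, -0.1281, 0.1358], [0.6396, -0.1206, 0.1438], [0.6794, -0.1133, 0.1448]] ((0.6496810913085938, -0.12077686190605164), (0.015441068448126316, 0.06366485357284546), 89.84657287597656)
red [[0.5974, -0.1618, 0.097], [0.6374, -0.1112, 0.0981], [0.7058, -0.0802, 0.0992]]
```

```bash
sed -i 's/radians(11.3)/radians(11.6)/' h.py
python3 - <<'E'
from h import *; from workcell import env
R0=Ro.from_euler('z',np.radians(11.3)).as_matrix()@Ro.from_euler('y',-.4).as_matrix()
K=R0@[.5282,-.0975,-.1105]; n=Rs[:,2]; print("K",K.round(4),"n",n.round(4))
F=Ro.from_euler('z',np.radians(11.3)).as_matrix()@[.6497,-.1208,.127]; print("fin grip",F.round(4))
s=env.get_state(); R=tcp_R(Rs[:,1],n); T=np.eye(4)
print("to TCP grasp",delta(s,K-.019*n,R)); print("turn cw 0.1 rotvec",(-.1*n).round(4))
E
```

```text
K [0.5384 0.0082 0.1039] n [-0.3815 -0.0783  0.9211]
fin grip [0.6608 0.0088 0.127 ]
to TCP grasp (array([  4.81,   1.36, -12.87]), array([-0.002, -0.001,  0.007]))
turn cw 0.1 rotvec [ 0.0381  0.0078 -0.0921]
```

Emit:
carry_out([
  {"tx": 1.2, "ty": 0.5, "tz": -4.0, "wx": -0.002, "wy": -0.001, "wz": 0.007, "claw": -1},
  {"tx": 1.6, "ty": 0.4, "tz": -4.0, "wx": 0, "wy": 0, "wz": 0, "claw": -1},
  {"tx": 1.6, "ty": 0.4, "tz": -3.9, "wx": 0, "wy": 0, "wz": 0, "claw": -1},
  {"tx": 0.4, "ty": 0.06, "tz": -0.95, "wx": 0, "wy": 0, "wz": 0, "claw": -1},
  {"tx": 0, "ty": 0, "tz": 0, "wx": 0, "wy": 0, "wz": 0, "claw": -1},
])

```text
clock: 2.25
tcp_pos: [0.5454, 0.0113, 0.0866]
orientation: [0.197, -0.101, 0.975, 0.021]
wrist_force: [-0.7, -0.1, 0.9]
finger_gap: 0.0856
grip_force: 0.0
```

Emit:
carry_out([
  {"tx": 0, "ty": 0, "tz": 0, "wx": 0, "wy": 0, "wz": 0, "claw": 1},
  {"tx": 0, "ty": 0, "tz": 0, "wx": 0, "wy": 0, "wz": 0, "claw": 1},
  {"tx": 0, "ty": 0, "tz": 0, "wx": 0, "wy": 0, "wz": 0, "claw": 1},
  {"tx": 0, "ty": 0, "tz": 0, "wx": 0, "wy": 0, "wz": 0, "claw": 1},
], newtons=30)

```text
clock: 2.75
tcp_pos: [0.546, 0.0099, 0.0875]
orientation: [0.199, -0.1, 0.975, 0.02]
wrist_force: [-3.6, -0.8, 6.2]
finger_gap: 0.0158
grip_force: 34.8
```

```bash
cat > st.py <<'E'
from h import *; from workcell import env,read_camera
def look(n=1):
    fs,ts=[],[]
    s=env.get_state()
    nrm=Rs[:,2]; K=np.array([.5384,.0082,.1039]); R=Rcur(s).as_matrix()
    ang=np.arctan2(-(R[:,1]@Rs[:,0])*-1,R[:,1]@Rs[:,1]) # cw turn of tool y
    c=read_camera("side"); P=(cloud(c)@np.linalg.inv(c["camera_from_world"]).T)[...,:3]; M=masks(c["image"])
    m=M["white"]&(c["z_map"]>0); m[:185]=0;m[260:]=0;m[:,:330]=0;m[:,410:]=0
    p=P[m]@Rv; p=p[p[:,2]>.137]
    K2=np.array(s["tcp_pos"])+.019*nrm
    print("t",round(s["clock"],2),"cw",round(float(ang),3),"K err slope frame mm",((K2-K)@Rs*1000).round(1),"F",((np.array(s["wrist_force"]))@Rs).round(1),"Tn",round(float(np.array(s["ft_torque"])@nrm),3),"gap",round(s["finger_gap"],4),"grip",round(s["grip_force"],1),"fin y",len(p),(np.percentile(p[:,1],[10,50,90]).round(4) if len(p) else None))
look()
E
python3 st.py
```

```text
t 2.75 cw -0.002 K err slope frame mm [0.8 0.1 0.9] F [-1.  -0.   7.1] Tn 0.012 gap 0.0158 grip 34.8 fin y 62 [-0.1325 -0.1269 -0.1219]
```

Emit:
carry_out([
  {"tx": -0.06, "ty": 0, "tz": 0.14, "wx": 0, "wy": 0, "wz": 0, "claw": 1},
  {"tx": 0, "ty": 0, "tz": 0, "wx": 0.038, "wy": 0.008, "wz": -0.092, "claw": 1},
  {"tx": 0, "ty": 0, "tz": 0, "wx": 0.038, "wy": 0.008, "wz": -0.092, "claw": 1},
  {"tx": 0, "ty": 0, "tz": 0, "wx": 0.038, "wy": 0.008, "wz": -0.092, "claw": 1},
  {"tx": 0, "ty": 0, "tz": 0, "wx": 0.038, "wy": 0.008, "wz": -0.092, "claw": 1},
  {"tx": 0, "ty": 0, "tz": 0, "wx": 0, "wy": 0, "wz": 0, "claw": 1},
])

```text
clock: 3.55
tcp_pos: [0.5458, 0.01, 0.0876]
orientation: [0.19, 0.096, 0.975, 0.059]
wrist_force: [8.1, -0.1, -11.1]
finger_gap: 0.0156
grip_force: 32.2
```

```bash
python3 st.py
```

```text
t 3.55 cw 0.398 K err slope frame mm [0.7 0.3 1. ] F [  2.9  -1.7 -13.3] Tn 0.074 gap 0.0156 grip 32.2 fin y 62 [-0.1316 -0.1273 -0.1212]
```

Emit:
carry_out([
  {"tx": 0.04, "ty": 0, "tz": -0.09, "wx": 0.038, "wy": 0.008, "wz": -0.092, "claw": 1},
  {"tx": 0, "ty": 0, "tz": 0, "wx": 0, "wy": 0, "wz": 0, "claw": 1},
])

```text
clock: 3.85
tcp_pos: [0.5459, 0.01, 0.0875]
orientation: [0.187, 0.144, 0.969, 0.068]
wrist_force: [1.2, -0.4, 0.5]
finger_gap: 0.0156
grip_force: 34.2
```

```bash
python3 st.py
```

```text
t 3.85 cw 0.497 K err slope frame mm [0.8 0.3 0.9] F [ 1.2 -0.6  0. ] Tn -0.023 gap 0.0156 grip 34.2 fin y 61 [-0.1309 -0.1272 -0.1216]
```

Emit:
carry_out([
  {"tx": 0, "ty": 0, "tz": 0, "wx": 0.038, "wy": 0.008, "wz": -0.092, "claw": 1},
  {"tx": 0, "ty": 0, "tz": 0, "wx": 0, "wy": 0, "wz": 0, "claw": 1},
])

```text
clock: 4.15
tcp_pos: [0.546, 0.01, 0.0875]
orientation: [0.183, 0.191, 0.961, 0.077]
wrist_force: [2.1, -0.0, -0.0]
finger_gap: 0.0154
grip_force: 34.1
```

```bash
python3 st.py
```

```text
t 4.15 cw 0.595 K err slope frame mm [0.8 0.3 0.9] F [ 1.8 -0.4 -0.8] Tn 0.049 gap 0.0154 grip 34.1 fin y 61 [-0.1325 -0.1268 -0.1207]
```

Emit:
carry_out([
  {"tx": 0, "ty": 0, "tz": 0, "wx": 0.038, "wy": 0.008, "wz": -0.092, "claw": 1},
  {"tx": 0, "ty": 0, "tz": 0, "wx": 0, "wy": 0, "wz": 0, "claw": 1},
])

```text
clock: 4.45
tcp_pos: [0.5459, 0.0101, 0.0875]
orientation: [0.179, 0.239, 0.951, 0.086]
wrist_force: [2.7, 0.6, -0.7]
finger_gap: 0.0153
grip_force: 34.0
```

```bash
python3 st.py
```

```text
t 4.45 cw 0.694 K err slope frame mm [0.8 0.3 0.9] F [ 2.3  0.1 -1.7] Tn 0.062 gap 0.0153 grip 34.0 fin y 61 [-0.1336 -0.1272 -0.1197]
```

Emit:
carry_out([
  {"tx": 0, "ty": 0, "tz": 0, "wx": 0.038, "wy": 0.008, "wz": -0.092, "claw": 1},
  {"tx": 0, "ty": 0, "tz": 0, "wx": 0, "wy": 0, "wz": 0, "claw": 1},
])

```text
clock: 4.75
tcp_pos: [0.5459, 0.0101, 0.0876]
orientation: [0.175, 0.286, 0.938, 0.095]
wrist_force: [2.3, -0.5, -0.3]
finger_gap: 0.0159
grip_force: 34.0
```

```bash
python3 st.py
```

```text
t 4.75 cw 0.794 K err slope frame mm [0.8 0.3 0.9] F [ 1.8 -0.9 -1.1] Tn 0.042 gap 0.0159 grip 34.0 fin y 63 [-0.1331 -0.1274 -0.1221]
```

Emit:
carry_out([
  {"tx": 0, "ty": 0, "tz": 0, "wx": 0.038, "wy": 0.008, "wz": -0.092, "claw": 1},
  {"tx": 0, "ty": 0, "tz": 0, "wx": 0, "wy": 0, "wz": 0, "claw": 1},
])

```text
clock: 5.05
tcp_pos: [0.546, 0.0101, 0.0875]
orientation: [0.17, 0.332, 0.922, 0.103]
wrist_force: [3.0, 0.2, -0.5]
finger_gap: 0.0158
grip_force: 33.9
```

```bash
python3 st.py
```

```text
t 5.05 cw 0.893 K err slope frame mm [0.8 0.4 0.9] F [ 2.6 -0.4 -1.7] Tn 0.065 gap 0.0158 grip 33.9 fin y 62 [-0.1321 -0.1272 -0.1206]
```

Emit:
carry_out([
  {"tx": 0, "ty": 0, "tz": 0, "wx": 0.038, "wy": 0.008, "wz": -0.092, "claw": 1},
  {"tx": 0, "ty": 0, "tz": 0, "wx": 0, "wy": 0, "wz": 0, "claw": 1},
])

```text
clock: 5.35
tcp_pos: [0.546, 0.0101, 0.0876]
orientation: [0.164, 0.378, 0.904, 0.112]
wrist_force: [3.2, -0.0, 0.8]
finger_gap: 0.0154
grip_force: 33.9
```

```bash
python3 st.py
```

```text
t 5.35 cw 0.993 K err slope frame mm [0.8 0.4 0.9] F [ 3.1 -0.7 -0.5] Tn 0.202 gap 0.0154 grip 33.9 fin y 63 [-0.1325 -0.1269 -0.1208]
```

Torque jumped to 0.20 N m, so the stop lies between 0.89 and 0.99 rad. I'll go a little further to draw the bolt.

Emit:
carry_out([
  {"tx": 0, "ty": 0, "tz": 0, "wx": 0.031, "wy": 0.006, "wz": -0.074, "claw": 1},
  {"tx": 0, "ty": 0, "tz": 0, "wx": 0, "wy": 0, "wz": 0, "claw": 1},
])

```text
clock: 5.65
tcp_pos: [0.546, 0.0101, 0.0875]
orientation: [0.16, 0.414, 0.889, 0.118]
wrist_force: [3.9, 0.4, -0.3]
finger_gap: 0.0154
grip_force: 33.9
```

```bash
python3 st.py
```

```text
t 5.65 cw 1.074 K err slope frame mm [0.8 0.4 0.9] F [ 3.4 -0.3 -1.8] Tn 0.212 gap 0.0154 grip 33.9 fin y 61 [-0.1175 -0.1128 -0.1062]
```

The cover has sprung out about 14 mm. I'll hold briefly, then turn back with the spring and let go.

Emit:
carry_out([
  {"tx": 0, "ty": 0, "tz": 0, "wx": 0, "wy": 0, "wz": 0, "claw": 1},
  {"tx": 0, "ty": 0, "tz": 0, "wx": -0.064, "wy": -0.013, "wz": 0.154, "claw": 1},
  {"tx": 0, "ty": 0, "tz": 0, "wx": -0.064, "wy": -0.013, "wz": 0.154, "claw": 1},
  {"tx": 0, "ty": 0, "tz": 0, "wx": -0.064, "wy": -0.013, "wz": 0.154, "claw": 1},
  {"tx": 0, "ty": 0, "tz": 0, "wx": -0.064, "wy": -0.013, "wz": 0.154, "claw": 1},
  {"tx": 0, "ty": 0, "tz": 0, "wx": -0.064, "wy": -0.013, "wz": 0.154, "claw": 1},
  {"tx": 0, "ty": 0, "tz": 0, "wx": -0.064, "wy": -0.013, "wz": 0.154, "claw": 1},
  {"tx": 0, "ty": 0, "tz": 0, "wx": 0, "wy": 0, "wz": 0, "claw": 1},
])

```text
clock: 6.7
tcp_pos: [0.5459, 0.0099, 0.0875]
orientation: [0.197, -0.062, 0.978, 0.026]
wrist_force: [5.6, -0.3, -0.9]
finger_gap: 0.0155
grip_force: 33.8
```

Emit:
carry_out([
  {"tx": 0, "ty": 0, "tz": 0, "wx": 0, "wy": 0, "wz": 0, "claw": -1},
  {"tx": 0, "ty": 0, "tz": 0, "wx": 0, "wy": 0, "wz": 0, "claw": -1},
  {"tx": 0, "ty": 0, "tz": 0, "wx": 0, "wy": 0, "wz": 0, "claw": -1},
  {"tx": 0, "ty": 0, "tz": 0, "wx": 0, "wy": 0, "wz": 0, "claw": -1},
  {"tx": -1.6, "ty": -0.3, "tz": 4.0, "wx": 0, "wy": 0, "wz": 0, "claw": -1},
  {"tx": -1.6, "ty": -0.3, "tz": 4.0, "wx": 0, "wy": 0, "wz": 0, "claw": -1},
  {"tx": -1.6, "ty": -0.3, "tz": 4.0, "wx": 0, "wy": 0, "wz": 0, "claw": -1},
  {"tx": 0, "ty": 0, "tz": 0, "wx": 0, "wy": 0, "wz": 0, "claw": -1},
])

```text
clock: 7.7
tcp_pos: [0.4991, 0.0004, 0.2113]
orientation: [0.2, -0.063, 0.977, 0.025]
wrist_force: [0.6, 0.1, -0.3]
finger_gap: 0.0854
grip_force: 0.0
```

```bash
python3 st.py
cat > ww.py <<'E'
from h import *; from workcell import env,read_camera
import sys
s=env.get_state(); w=read_camera("wrist"); T=wrist_T(s,w); P=(cloud(w)@T.T)[...,:3]; M=masks(w["image"])
cv2.imwrite(f"pics/{sys.argv[1]}.png",w["image"])
R0=Ro.from_euler('z',np.radians(11.3)).as_matrix(); Q=P@R0
m=M["white"]&(w["z_map"]>0)&(Q[...,2]>.137)&(Q[...,2]<.155)&(Q[...,1]>-.2)&(Q[...,1]<.1)&(Q[...,0]>.6)&(Q[...,0]<.7)
q=Q[m]; r=cv2.minAreaRect(q[:,:2].astype(np.float32)); print("fin top",len(q),r,np.median(q[:,2]),"travel mm",(r[0][1]+.1208)*1000,"world",(R0@[r[0][0],r[0][1],.127]).round(4))
ez=Rs[:,2]; b=P[M["black"]&(w["z_map"]>0)&(np.abs(P@ez+.0985)<.006)]@Rs
b=b[(np.abs(b[:,0]-.528)<.06)&(np.abs(b[:,1]+.0975)<.06)]
print("bar",len(b),cv2.minAreaRect(b[:,:2].astype(np.float32)) if len(b) else None)
E
python3 ww.py w3
```

```text
t 7.7 cw 0.073 K err slope frame mm [  4.9   0.3 133.5] F [ 0.4  0.  -0.5] Tn 0.029 gap 0.0854 grip 0.0 fin y 61 [-0.1184 -0.1128 -0.1071]
fin top 695 ((0.6499689221382141, -0.10599187761545181), (0.06417612731456757, 0.015665946528315544), 0.3242020010948181) 0.14377345318700013 travel mm 14.808122384548192 world [0.6581 0.0234 0.127 ]
bar 698 ((0.5275392532348633, -0.10015151649713516), (0.05573268234729767, 0.01604808308184147), 0.1307336837053299)
```

View pics/w3.png

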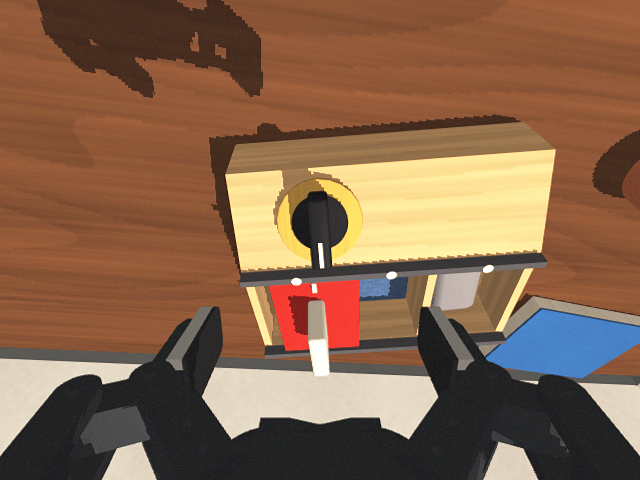

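The wrist view shows the knob bar back at rest, upright near (318,225). The cover is out 14.8 mm, with its fin at (318,335). Next is a vertical grasp of the fin.

Run:
```python
from h import *; from workcell import env
s=env.get_state(); R=tcp_R(Rv[:,1],np.array([0,0,1.])); print(delta(s,np.array([.6581,.0234,.110]),R), Rv[:,1]*7.02)
```

```text
(array([16.04,  2.24, -9.75]), array([-0.093,  0.389,  0.073])) [-1.41156701  6.87661825  0.        ]
```

Emit:
carry_out([
  {"tx": 4.0, "ty": 0.56, "tz": 0, "wx": -0.023, "wy": 0.097, "wz": 0.018, "claw": -1},
  {"tx": 4.0, "ty": 0.56, "tz": 0, "wx": -0.023, "wy": 0.097, "wz": 0.018, "claw": -1},
  {"tx": 4.0, "ty": 0.56, "tz": 0, "wx": -0.023, "wy": 0.097, "wz": 0.018, "claw": -1},
  {"tx": 4.0, "ty": 0.56, "tz": 0, "wx": -0.024, "wy": 0.098, "wz": 0.019, "claw": -1},
  {"tx": 0, "ty": 0, "tz": -2.0, "wx": 0, "wy": 0, "wz": 0, "claw": -1},
  {"tx": 0, "ty": 0, "tz": 0, "wx": 0, "wy": 0, "wz": 0, "claw": -1},
])

```text
clock: 8.55
tcp_pos: [0.6564, 0.024, 0.1812]
orientation: [-0.005, -0.101, 0.995, 0.001]
wrist_force: [-1.5, -0.9, 0.3]
finger_gap: 0.0858
grip_force: 0.0
```

Run:
```python
from h import *; from workcell import env
s=env.get_state(); R=tcp_R(Rv[:,1],np.array([0,0,1.])); print(delta(s,np.array([.6581,.0234,.110]),R),s["joint_pos"])
```

```text
(array([ 0.17, -0.06, -7.12]), array([-0.001, -0.01 , -0.001])) [-8.53600474e-02  4.99698194e-01  2.03337087e-01  1.28446061e+00
 -2.79196176e-04 -2.88432155e-01]
```

Emit:
carry_out([
  {"tx": 0.17, "ty": -0.06, "tz": -4.0, "wx": 0, "wy": -0.01, "wz": 0, "claw": -1},
  {"tx": 0, "ty": 0, "tz": -3.0, "wx": 0, "wy": 0, "wz": 0, "claw": -1},
  {"tx": 0, "ty": 0, "tz": 0, "wx": 0, "wy": 0, "wz": 0, "claw": -1},
])

```text
clock: 8.93
tcp_pos: [0.6558, 0.0231, 0.1154]
orientation: [0.002, -0.101, 0.995, -0.0]
wrist_force: [-0.0, 0.1, -0.2]
finger_gap: 0.0855
grip_force: 0.0
```

Emit:
carry_out([
  {"tx": 0, "ty": 0, "tz": 0, "wx": 0, "wy": 0, "wz": 0, "claw": 1},
  {"tx": 0, "ty": 0, "tz": 0, "wx": 0, "wy": 0, "wz": 0, "claw": 1},
  {"tx": 0, "ty": 0, "tz": 0, "wx": 0, "wy": 0, "wz": 0, "claw": 1},
  {"tx": 0, "ty": 0, "tz": 0, "wx": 0, "wy": 0, "wz": 0, "claw": 1},
], newtons=25)

```text
clock: 9.43
tcp_pos: [0.6597, 0.0229, 0.1182]
orientation: [0.005, -0.101, 0.995, -0.001]
wrist_force: [-1.4, -0.8, 0.7]
finger_gap: 0.0155
grip_force: 29.4
```

```bash
python3 st.py
python3 - <<'E'
from h import *; from workcell import env
s=env.get_state(); R0=Ro.from_euler('z',np.radians(11.6)).as_matrix(); R1=Ro.from_euler('z',np.radians(11.3)).as_matrix()
for R in(R0,R1): print(np.array(s["tcp_pos"]).round(4),(np.array(s["tcp_pos"])@R).round(4),"ref0 y",((R1@[.6497,-.1208,.127])@R)[1], np.array(s["wrist_force"]).round(1))
E
```

```text
t 9.43 cw -0.001 K err slope frame mm [117.8 -10.  -15.2] F [-1.1 -0.6  1.2] Tn 0.076 gap 0.0155 grip 29.4 fin y 4 [-0.1142 -0.1116 -0.1107]
[0.6597 0.0229 0.1182] [ 0.6508 -0.1102  0.1182] ref0 y -0.12420014980476245 [-1.1  0.4  4.2]
[0.6597 0.0229 0.1182] [ 0.6514 -0.1068  0.1182] ref0 y -0.12080000000000002 [-1.1  0.4  4.2]
```

Emit:
carry_out([
  {"tx": -0.2, "ty": 0.98, "tz": 0, "wx": 0, "wy": 0, "wz": 0, "claw": 1},
  {"tx": -0.3, "ty": 1.47, "tz": 0, "wx": 0, "wy": 0, "wz": 0, "claw": 1},
  {"tx": -0.3, "ty": 1.47, "tz": 0, "wx": 0, "wy": 0, "wz": 0, "claw": 1},
  {"tx": -0.3, "ty": 1.47, "tz": 0, "wx": 0, "wy": 0, "wz": 0, "claw": 1},
  {"tx": 0, "ty": 0, "tz": 0, "wx": 0, "wy": 0, "wz": 0, "claw": 1},
  {"tx": 0, "ty": 0, "tz": 0, "wx": 0, "wy": 0, "wz": 0, "claw": 1},
])

```text
clock: 10.22
tcp_pos: [0.6484, 0.0776, 0.1182]
orientation: [0.005, -0.102, 0.995, -0.0]
wrist_force: [-2.3, -0.1, 5.7]
finger_gap: 0.0155
grip_force: 30.1
```

```bash
cat > tr.py <<'E'
from h import *; from workcell import env,read_camera
s=env.get_state(); t=np.array(s["tcp_pos"])
for d in(11.3,11.9):
    R=Ro.from_euler('z',np.radians(d)).as_matrix(); print("tcp travel mm",(((t-[.6597,.0229,0])@R)[:2]*1000).round(1)+[0,14.0])
for n in("scene","side"):
    c=read_camera(n); P=(cloud(c)@np.linalg.inv(c["camera_from_world"]).T)[...,:3]@Ro.from_euler('z',np.radians(11.6)).as_matrix()
    m=masks(c["image"])["red"]&(c["z_map"]>0); m[:185]=0; m[330:]=0
    q=P[m]; q=q[np.abs(q[:,2]-.099)<.008]; r=cv2.minAreaRect(q[:,:2].astype(np.float32)); print(n,"red ctr",len(q),np.round(r[0],4),np.round(r[1],4),np.percentile(q[:,1],[1,99]).round(4))
print(s["clock"],t.round(4),np.array(s["wrist_force"]).round(1),s["finger_gap"],s["grip_force"])
E
python3 tr.py
python3 - <<'E'
from h import *
for n in("scene","side"):
    c=dict(np.load(f"pics/{n}0.npz")); P=(cloud(c)@np.linalg.inv(c["camera_from_world"]).T)[...,:3]@Ro.from_euler('z',np.radians(11.6)).as_matrix()
    m=masks(c["image"])["red"]&(c["z_map"]>0); m[:185]=0; m[330:]=0
    q=P[m]; q=q[np.abs(q[:,2]-.099)<.008]; r=cv2.minAreaRect(q[:,:2].astype(np.float32)); print(n,"at 0: red ctr",len(q),np.round(r[0],4),np.round(r[1],4),np.percentile(q[:,1],[1,99]).round(4))
E
```

```text
tcp travel mm [-0.4 69.8]
tcp travel mm [ 0.2 69.8]
scene red ctr 472 [ 0.6507 -0.0542] [0.0796 0.1068] [-0.0935 -0.0159]
side red ctr 259 [ 0.6498 -0.0601] [0.0827 0.1166] [-0.1001 -0.0193]
10.225 [0.6484 0.0776 0.1182] [-2.3 -0.1  5.7] 0.015487396771799977 30.10309875011444
scene at 0: red ctr 842 [ 0.6508 -0.1256] [0.1118 0.0781] [-0.1637 -0.0871]
side at 0: red ctr 368 [ 0.6467 -0.1291] [0.1189 0.0936] [-0.1702 -0.0858]
```

Emit:
carry_out([
  {"tx": -0.16, "ty": 0.78, "tz": 0, "wx": 0, "wy": 0, "wz": 0, "claw": 1},
  {"tx": -0.14, "ty": 0.69, "tz": 0, "wx": 0, "wy": 0, "wz": 0, "claw": 1},
  {"tx": 0, "ty": 0, "tz": 0, "wx": 0, "wy": 0, "wz": 0, "claw": 1},
  {"tx": 0, "ty": 0, "tz": 0, "wx": 0, "wy": 0, "wz": 0, "claw": 1},
])

```text
clock: 10.82
tcp_pos: [0.6454, 0.0919, 0.1182]
orientation: [0.005, -0.101, 0.995, -0.0]
wrist_force: [-1.9, -0.2, 5.3]
finger_gap: 0.0155
grip_force: 30.2
```

```bash
python3 tr.py
```

```text
tcp travel mm [-0.5 84.5]
tcp travel mm [ 0.2 84.5]
scene red ctr 489 [ 0.6527 -0.0405] [0.0787 0.1076] [-0.0789 -0.0026]
side red ctr 255 [ 0.6496 -0.0444] [0.0851 0.119 ] [-0.0856 -0.0023]
10.825 [0.6454 0.0919 0.1182] [-1.9 -0.2  5.3] 0.015517947994983692 30.150559544563293
```

Emit:
carry_out([
  {"tx": 0, "ty": 0, "tz": 0, "wx": 0, "wy": 0, "wz": 0, "claw": -1},
  {"tx": 0, "ty": 0, "tz": 0, "wx": 0, "wy": 0, "wz": 0, "claw": -1},
  {"tx": 0, "ty": 0, "tz": 0, "wx": 0, "wy": 0, "wz": 0, "claw": -1},
  {"tx": 0, "ty": 0, "tz": 0, "wx": 0, "wy": 0, "wz": 0, "claw": -1},
  {"tx": 0, "ty": 0, "tz": 4.0, "wx": 0, "wy": 0, "wz": 0, "claw": -1},
  {"tx": 0, "ty": 0, "tz": 5.0, "wx": 0, "wy": 0, "wz": 0, "claw": -1},
  {"tx": -4.0, "ty": 0, "tz": 3.0, "wx": 0, "wy": 0, "wz": 0, "claw": -1},
  {"tx": -5.0, "ty": 0, "tz": 1.0, "wx": 0, "wy": 0, "wz": 0, "claw": -1},
])

```text
clock: 11.92
tcp_pos: [0.5562, 0.0914, 0.2495]
orientation: [0.007, -0.101, 0.995, -0.001]
wrist_force: [0.1, -0.9, 0.7]
finger_gap: 0.0854
grip_force: 0.0
```

Emit:
carry_out([
  {"tx": -5.0, "ty": 0, "tz": 0, "wx": 0, "wy": 0, "wz": 0, "claw": -1},
  {"tx": -1.0, "ty": 0, "tz": 0, "wx": 0, "wy": 0, "wz": 0, "claw": -1},
  {"tx": 0, "ty": 0, "tz": 0, "wx": 0, "wy": 0, "wz": 0, "claw": -1},
  {"tx": 0, "ty": 0, "tz": 0, "wx": 0, "wy": 0, "wz": 0, "claw": -1},
])

```text
clock: 12.42
tcp_pos: [0.4968, 0.0914, 0.2473]
orientation: [0.005, -0.101, 0.995, -0.001]
wrist_force: [0.4, 0.8, 0.0]
finger_gap: 0.0855
grip_force: 0.0
```

```bash
python3 tr.py; python3 ww.py w4
```

```text
tcp travel mm [-146.3  113.1]
tcp travel mm [-145.3  114.6]
scene red ctr 583 [ 0.6509 -0.0415] [0.1072 0.0784] [-0.0797 -0.0028]
side red ctr 329 [ 0.649  -0.0455] [0.0832 0.1165] [-0.0856 -0.004 ]
12.425 [0.4968 0.0914 0.2473] [0.4 0.8 0. ] 0.08554696924799499 0.0
fin top 1041 ((0.6487793922424316, -0.03603731840848923), (0.06294603645801544, 0.015621411614120007), 0.7636523842811584) 0.14379047922705726 travel mm 84.76268159151078 world [0.6433 0.0918 0.127 ]
bar 609 ((0.5280417799949646, -0.10015370696783066), (0.05404643341898918, 0.016784420236945152), 0.311286985874176)
```

View pics/w4.png

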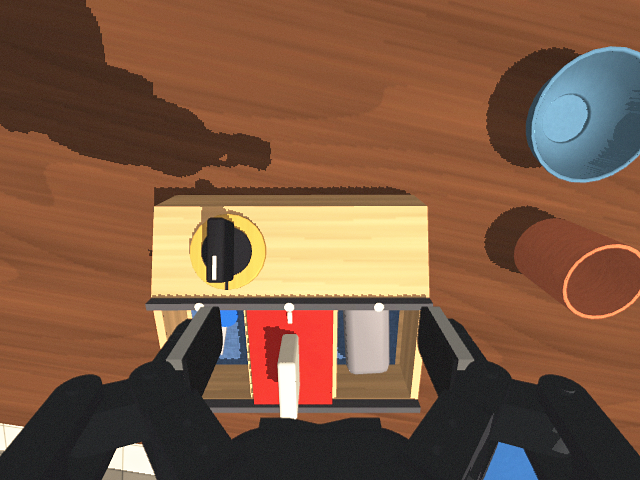

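The cover's mark at (290,316) lines up with the middle station dot at (289,307), and travel measures 84.8 mm. The knob is at rest (220,250), the key's head is uncovered at (228,318), and the robot touches nothing, so I'm handing in.

```bash
python3 -c "
from workcell import env; print(env.hand_in())"
```

```text
the job is handed in; nothing more can be done
None
```

I turned the knob to its stop and let it spring back, then slid the red cover over the middle well, where it measured 84.8 mm of travel (target 85); the key is uncovered and the job is handed in, but no verdict came back.

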